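# Flip the stand of a measuring wheel down and hold it upright on the bench

## Robot

A 6-joint arm with a two-finger parallel gripper is mounted at the origin on a cart in front of the work surface, level with it; the furniture and walls round the work are solid. World frame = base frame: x ahead of the robot, y to its left, z up, the work surface at z = 0. Lengths are in m, angles in rad, forces in N, time in s.
With the tool pointing down it reaches from about 0.25 to 0.775 m from the base axis. Payload 4 kg.
Tool frame: the origin (TCP) lies at the centre of the arm's flange, where the gripper is bolted on; the fingertips stand 199 mm ahead of it and the grasp point (between the pads) lies 180 mm ahead of it; z points along the fingers, x is the direction in which the jaws open and shut, and the axes are right-handed (so a half turn about z gives the same grasp; the last joint's range is limited). The gripper opens to 94 mm and grips with 3 to 60 N. Pads are 16 mm wide; open, the fingers measure 119 mm over their backs; the gripper's body (75 mm by 177 mm) begins 78 mm behind the grasp point.
Start: joints at [1.15, 0.087, 1.371, -0, 1.684, -0.103], TCP at [0.172, 0.522, 0.405] pointing down, gripper open.
Joint ranges: [-3.1, 3.1], [-0.76, 2.03], [0.27, 2.55], [-1.08, 4.22], [0.17, 2.65], [-2.57, 2.57]. Speed limits (rad/s): [2.79, 2.79, 3.14, 3.14, 3.14, 3.14].

## Interface

Orientations are given as [roll, pitch, yaw] about the fixed x, y, z axes, in that order (R = Rz(yaw) Ry(pitch) Rx(roll)).
In Python, from cell import read_state, cams, r gives the robot as it stands.
- The arm moves only by the tool carry_out, never from a script. Its argument "steps" is a list of rows, each a list of 5 numbers: the shift along the tool's x, y, z in mm, then the turn about the tool's z in rad, then the opening, from 0 (shut) to 1 (fully open). In form: [[dx, dy, dz, spin, fingers], ...]. A call has exactly 5 rows; each row shifts and turns the pose as measured when the row begins, along the tool's axes as they then stand; what a row does not reach is not made up. A row lasts 1/8 s, in which the tool goes at most 62.5 mm and 10.7 degrees, less where a joint would pass 70% of its speed; a pose out of reach is approached as far as the arm can. A call is refused whole if a number of a shift passes 62.5 or a number of a turn 0.188, either way. A call with a gripper value outside its range is refused whole. The fingers move at their own pace and stop on an object; "squeeze" is the grip in N (left out, the last holds). Time passes only in rows, so rows that do not move let the fingers close, or fill a call up. It gives the time, the measured TCP pose, the force and the opening at its end, in the units of the state.
- read_state(): the state, without advancing time (a new reading comes with each control period).
- cams.get_image(name): name is "scene" or "top" or "wrist"; returns the picture (384x512x3 uint8, blue, green, red); there is no depth.
- cams.camera_params(name): a dict with "fx", "fy", "cx", "cy" (pixels), "k1" (the pictures are not rectified: a ray, as slopes to the right and down, at radius r is drawn at 1 + k1 r^2 times it, then the intrinsics apply), "rvec" (rotation vector, rad) and "tvec" (3), from world to camera coordinates, as OpenCV has them. Camera axes: x right, y down, z forward; pixel columns grow to the right and rows downward; lengths in m; the calibration is good to about 2 mm. A picture is of the moment at which its call begins: read the wrist's pose just before it. camera_params takes no time and is no camera call; for the wrist camera it gives the pose at the moment of the call.
- r.sign_off(): hands the job in, once; it reports no verdict.
The state is a dict: "t": time; "joint_pos": joint angles; "joint_velocities": joint speeds; "effort": joint torques, N m; "tcp_pos": TCP position; "tool_rot": TCP orientation; "contact_force": force on the tool from outside, world axes, zero at the start; "torque": the same for the moment, N m; "width": finger opening in m.
Only numpy, scipy, OpenCV 4.12 (cv2) and the standard library are available. Lean on these libraries where they do the work, as an engineer would, in place of code of your own. Each camera call takes 0.05 s, during which the arm holds its last target.

## Task

The lower half of a measuring wheel sits in the wooden service cradle with its side stand folded up. While it is still braced in the cradle, flip the stand down past its centre until the spring snaps it fully down; then lift the wheel up out of the cradle and set it gently on the bench to the left of the cradle, standing on its tyre and the stand's foot. It would tip over by itself, so finish while holding it upright there, and leave the tools lying about alone.

Things in the scene. Friction and masses are not known exactly. Their poses are not given: they have to be found in the camera images.
- frame: Lower half of a single-sided measuring wheel, 0.53 to 0.68 kg: square grey tube beside a black-tyred wheel, small grey counter box in front of the tube (+x), folding steel side stand outside it (+y). Origin: lowest point of the tyre; z up, x forward in the wheel's plane, y towards the stand. Balanced 5 to 10 mm inboard (-y) of the tube's centre.
- tube_grip (a point): Where to hold it: centre of the bare upper part of the upright square tube, 170 mm above the frame's origin and 30 mm to its +y. Axes as the frame. Tube 24 x 24 mm, sides square to x and y, bare from 140 to 184 mm above the origin (bracket, spring and counter box end below 140), ends at 190; a round 19 mm spigot stands on it up to 206.
- pivot (a point): Pivot of the side stand, on the frame at x -4, y 57, z 115 mm. Axes as the frame.
- stand (a joint): Angle of the side stand, rad: 0 folded up (as at the start, leg to the rear, frame -x, 6 degrees above level), 1.85 fully down at its stop (leg down and outwards, 10 degrees ahead of plumb). A tension spring holds it at either end; dead centre is at about 0.73, beyond it the leg snaps down by itself. It takes about 4 N, pressed down near the leg's end, to flip it.
- leg_end (a point): Point on the axis of the stand's round steel leg (10 mm thick), 100 mm from the pivot, just before its rubber foot; moves with the leg. The leg's axis runs from the pivot through this point. The leg swings in the plane that holds the frame's x axis and leans outwards (+y) going down, 0.45 rad from plumb.
- stand_foot: Black rubber foot, 12 mm thick, at the end of the leg; folded, it lies behind the wheel. Its origin lies at the stand's pivot.
- wheel: The wheel, free to turn on its hub: tyre 127 mm across, 22 mm wide, centred on the frame's y = 0. Origin at the hub, 63.7 mm above the tyre's lowest point. Its axes turn with it.
- cradle: Pale wooden block, 160 x 104 x 72 mm, fixed to the bench (top z = 0): a slot along x for the wheel (floor 20 mm above the bench, 1 mm play each side) and a pocket for the foot of the tube keep it upright; it must rise 55 mm to be clear. Origin: underside, under the wheel's plane (reaches 36 mm to -y, 68 mm to +y); x and y as those of the frame in it.
- spanner: Loose steel spanner, 130 mm long, at the back; leave alone.
- cutters: Loose side cutters, yellow and navy grips, 54 x 135 x 12 mm, at the back; leave alone.
- weight: Loose turned brass weight, 28 mm across, 31 mm high, left of the cradle towards the back; leave alone.
- foot_tip (a point): Centre of the round end (radius 6.2 mm) of the stand's foot, 123 mm from the pivot along the leg. Stand down and frame upright, it lies 110 mm to the frame's +y and 17 mm to its +x, and the foot touches the bench together with the tyre (this point then 6 mm above the bench).

How it is judged:
By the outcome, as a careful person would: the job done as asked, in the order asked, and still so for the second after the job is handed in, while the arm keeps its last pose, push and grip.
It also fails if it takes over 56 s, if anything falls off the work surface, if the arm or the gripper's body presses on something with over 40 N, if the wrist force passes 120 N, or if a joint passes its speed limit or range.

## Working session

There is one attempt and no reset: what is moved stays moved. The work goes in short steps, Python scripts to look and compute and a tool call to move; the robot and the scene stay as the last step left them, time stands still between calls to the robot, and variables do not carry over. Pictures are saved under pics/ and viewed, and the job is handed in when it is done.

Besides the shell and the picture viewer there is one more tool, called after "Request:" by a JSON object that holds its "name" and its "arguments". carry_out: Moves the arm, as the interface text tells. Its arguments: {"type":"object","properties":{"steps":{"type":"array"},"squeeze":{"type":"number"}},"required":["steps"]}

```bash
ls; mkdir -p pics; python3 - <<'E'
from cell import read_state, cams, r
import cv2
s=read_state();print({k:s[k] for k in('t','tcp_pos','tool_rot','contact_force','width')})
for n in("scene","top","wrist"):
    print(n,cams.camera_params(n)); cv2.imwrite(f"pics/a_{n}.png",cams.get_image(n))
E
```

```text
pics
{'t': 0.0, 'tcp_pos': array([0.17179992, 0.52234709, 0.40352061]), 'tool_rot': array([-3.14135375e+00,  2.18702992e-03,  1.25302257e+00]), 'contact_force': array([ 0.82703548, -0.32793785,  0.65064357]), 'width': 0.09416874846632747}
scene {'fx': 482.9756178424371, 'fy': 482.9756178424371, 'cx': 246.33022260131227, 'cy': 194.3206114076184, 'k1': -0.15617520611140404, 'rvec': array([ 1.97434842, -1.47693121,  0.60574542]), 'tvec': array([-0.30160813,  0.49137859,  0.6070052 ])}
top {'fx': 489.0460596552167, 'fy': 489.0460596552167, 'cx': 251.34123135104352, 'cy': 196.17244940112658, 'k1': -0.18440526592227646, 'rvec': array([ 2.17252705, -2.16017308,  0.09491085]), 'tvec': array([-0.11599912,  0.64283207,  1.03487535])}
wrist {'fx': 334.61122577382554, 'fy': 334.61122577382554, 'cx': 254.50196731709775, 'cy': 188.08290001705993, 'k1': -0.04725355025954122, 'rvec': array([-2.37852513, -1.72114514, -0.20660852]), 'tvec': array([-0.54890041, -0.02542661,  0.39042614])}
```

View pics/a_scene.png

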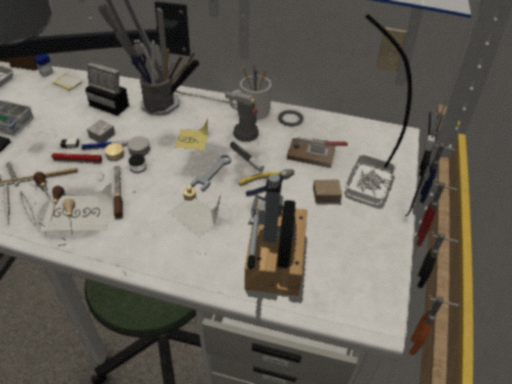

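View pics/a_top.png

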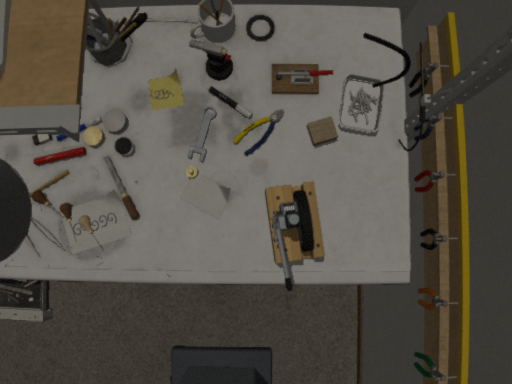

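View pics/a_wrist.png

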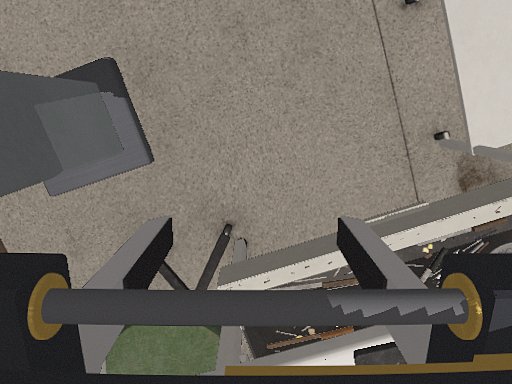

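The top view shows the cradle at about (295,222), the tube and counter near (288,215), and the folded leg ending at the black foot near (289,284). In the scene view the cradle is near (277,250). I'll enlarge both.

```bash
cat > h.py <<'E'
import numpy as np, cv2
from cell import read_state, cams, r
from scipy.spatial.transform import Rotation as R
def K(p): return np.array([[p['fx'],0,p['cx']],[0,p['fy'],p['cy']],[0,0,1]])
def D(p): return np.array([p['k1'],0,0,0,0.])
def proj(p,X): return cv2.projectPoints(np.atleast_2d(np.array(X,float)),p['rvec'],p['tvec'],K(p),D(p))[0][:,0]
def ray(p,uv):
    n=cv2.undistortPoints(np.array(uv,float).reshape(-1,1,2),K(p),D(p))[:,0]
    Rm=R.from_rotvec(p['rvec']).as_matrix(); C=-Rm.T@p['tvec']
    return C,np.c_[n,np.ones(len(n))]@Rm
def onz(p,uv,z):
    C,d=ray(p,uv); return C+d*((z-C[2])/d[:,2])[:,None]
def zoom(im,x0,y0,x1,y1,f,name):
    cv2.imwrite(f"pics/{name}.png",cv2.resize(im[y0:y1,x0:x1],None,fx=f,fy=f,interpolation=cv2.INTER_CUBIC))
E
python3 - <<'E'
from h import *
t=cv2.imread("pics/a_top.png");s=cv2.imread("pics/a_scene.png")
zoom(t,245,170,345,300,4.6,"z_top");zoom(s,225,160,325,300,4.2,"z_scene")
p=cams.camera_params("top"); print(onz(p,[[268,188],[312,183],[323,257],[276,262]],0.072), onz(p,[[191,172],[0,275],[410,280],[390,10]],0))
for n in("top","scene"): print(ray(cams.camera_params(n),[[256,192]]))
E
```

```text
[[ 0.65686142 -0.14761332  0.072     ]
 [ 0.66796405 -0.24022924  0.072     ]
 [ 0.51305498 -0.26266296  0.072     ]
 [ 0.50251445 -0.16476867  0.072     ]] [[ 0.70079086  0.02495312  0.        ]
 [ 0.45644238  0.48020323  0.        ]
 [ 0.45831485 -0.47121358  0.        ]
 [ 1.1043725  -0.44726809  0.        ]]
(array([ 0.53942048, -0.12356245,  1.09151899]), array([[ 0.10619063,  0.00105631, -0.99442747]]))
(array([ 0.01756662, -0.3019599 ,  0.78063265]), array([[ 0.67699156,  0.16941398, -0.71652308]]))
```

View pics/z_top.png

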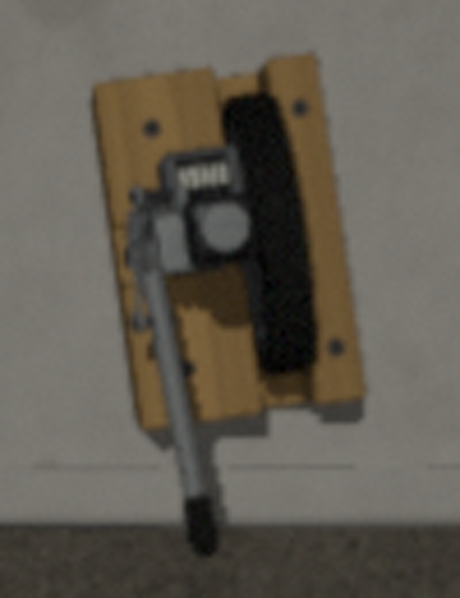

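View pics/z_scene.png

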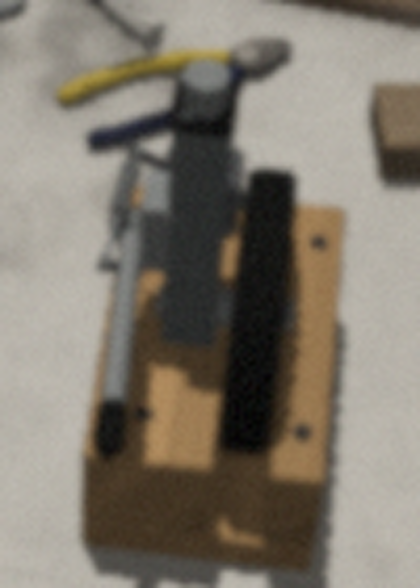

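```bash
python3 - <<'E'
from h import *
from scipy.optimize import least_squares
pt,ps=cams.camera_params("top"),cams.camera_params("scene")
zt=lambda a:np.array(a)/4.6+[245,170]
zs=lambda a:np.array(a)/4.2+[225,160]
ct=zt([[95,87],[318,55],[365,400],[140,428]])
L=np.array([[.08,.068,.072],[.08,-.036,.072],[-.08,-.036,.072],[-.08,.068,.072]])
def W(q,P):
    c,s=np.cos(q[2]),np.sin(q[2]);P=np.atleast_2d(P)
    return np.c_[q[0]+c*P[:,0]-s*P[:,1],q[1]+s*P[:,0]+c*P[:,1],P[:,2]]
sp=np.array([[0,.03,.226]])
f=lambda q:np.r_[(proj(pt,W(q,L))-ct).ravel(),(proj(ps,W(q,L[1:]))-zs([[343,208],[325,490],[87,462]])).ravel(),
   (proj(pt,W(q,sp))-zt([[222,225]])).ravel(),(proj(ps,W(q,sp))-zs([[208,72]])).ravel()]
# cradle-only, then all
for m in (slice(0,8),slice(0,14),slice(14,18)):
    o=least_squares(lambda q:np.r_[f(q)[m],1e-3*(q[2]+.14)],[.58,-.2,-.14]);print(o.x,f(o.x).round(1))
q=o.x
p2=np.array([[-.004,.057,.135]]);a=np.radians(6)
print("tube",W(q,[[0,.03,.19]]),"pivot",W(q,p2))
E
```

```text
[ 0.58681671 -0.21999566  0.13398175] [-0.4 -1.   0.1 -0.3  0.4  0.4 -0.2  0.9  0.8 -0.5 -0.7 -1.3 -2.2 -2.
  0.8  0.8 -0.6  0.2]
[ 0.58601007 -0.220777    0.14474107] [-0.4 -0.2  0.1 -0.1  1.2  0.5  0.7  1.6  0.7 -0.3  0.1 -1.  -1.5 -1.1
  1.2  1.4 -0.3  0.7]
[ 0.59143678 -0.21911104  0.24924393] [-4.4  1.3 -5.  -3.6  3.9 -4.6  4.5  1.6 -3.8 -4.1  4.5 -5.1  2.8 -0.1
  0.6  0.1 -0.5 -0.4]
tube [[ 0.58403664 -0.19003806  0.19      ]] pivot [[ 0.57350012 -0.16485907  0.135     ]]
```

```bash
cat >> h.py <<'E'
Q=[.587,-.220,.138]
def F(x,y,z,fz=.02):  # frame (m) -> world, in cradle
    c,s=np.cos(Q[2]),np.sin(Q[2]);return np.array([Q[0]+c*x-s*y,Q[1]+s*x+c*y,z+fz])
def plan(target,yaw=None,n=5):
    s=read_state();p=s['tcp_pos'];Rm=R.from_euler('xyz',s['tool_rot']).as_matrix()
    d=Rm.T@(np.array(target)-p)*1000
    sp=0 if yaw is None else -((yaw-s['tool_rot'][2]+np.pi)%(2*np.pi)-np.pi)
    print("t",round(s['t'],2),"at",p.round(4),s['tool_rot'].round(4),"w",round(s['width'],4),"F",np.round(s['contact_force'],1));print("tool delta mm",d.round(1),"spin",round(sp,3),"per row",(d/n).round(1), "norm",np.linalg.norm(d).round(1))
def legT(r,th,up,dx=0,dy=0):
    a=th-.105
    P=np.array([-.004,.057,.115])+r*np.array([-np.cos(a),np.sin(a)*np.sin(.45),-np.sin(a)*np.cos(.45)])
    return F(P[0]+dx,P[1]+dy,P[2]+up+.199)
E
python3 - <<'E'
from h import *
plan(legT(.095,0,.06),1.709)
for th in(0,.3,.6,.8,1): print(legT(.095,th,.006))
p=cams.camera_params("top");print(onz(p,[[191,172],[180,195],[215,218],[230,190],[190,175]],0))
E
```

```text
t 0.15 at [0.1718 0.5224 0.4038] [-3.1415e+00  1.7000e-03  1.2530e+00] w 0.0938 F [ 0.2 -0.6  0.4]
tool delta mm [-571.5  514.7    1.7] spin -0.456 per row [-114.3  102.9    0.3] norm 769.2
[ 0.48221412 -0.18137824  0.34896546]
[ 0.48178205 -0.16898225  0.32342473]
[ 0.48969446 -0.15614944  0.29936462]
[ 0.49928539 -0.14791914  0.28521984]
[ 0.51190267 -0.1403336   0.27325898]
[[ 0.70079086  0.02495312  0.        ]
 [ 0.64833317  0.04893054  0.        ]
 [ 0.59701237 -0.03098257  0.        ]
 [ 0.66020308 -0.06395386  0.        ]
 [ 0.69392619  0.02709168  0.        ]]
```

Request:
{"name": "carry_out", "arguments": {"steps": [[-45,40,0,0,0],[-45,40,0,0,0],[-45,40,0,0,0],[-45,40,0,0,0],[-45,40,0,0,0]], "squeeze": 30}}

```text
t: 0.78
tcp_pos: [0.2934, 0.242, 0.401]
tool_rot: [-3.142, 0.006, 1.262]
contact_force: [1.6, 0.0, -0.1]
width: 0.0471
```

Request:
{"name": "carry_out", "arguments": {"steps": [[-45,40,0,0,0],[-45,40,0,0,0],[-45,40,0,0,0],[-45,40,0,0,0],[-45,40,0,0,0]]}}

```text
t: 1.4
tcp_pos: [0.4163, -0.0428, 0.4022]
tool_rot: [3.138, 0.004, 1.263]
contact_force: [0.9, 0.0, 0.3]
width: 0.0005
```

```bash
python3 - <<'E'
from h import *
plan(legT(.095,0,.06),1.709)
E
```

```text
t 1.4 at [ 0.4163 -0.0428  0.4022] [3.1383 0.004  1.2626] w 0.0005 F [0.9 0.  0.3]
tool delta mm [-1.121e+02  1.048e+02  1.000e-01] spin -0.446 per row [-22.4  21.    0. ] norm 153.5
```

Request:
{"name": "carry_out", "arguments": {"steps": [[0,0,0,-0.15,0],[0,0,0,-0.15,0],[0,0,0,-0.15,0],[-50,15,0,0,0],[-50,15,0,0,0]]}}

```text
t: 2.02
tcp_pos: [0.4616, -0.1423, 0.4008]
tool_rot: [-3.14, 0.003, 1.723]
contact_force: [0.4, 0.1, 0.1]
width: 0.0004
```

```bash
python3 - <<'E'
from h import *
plan(legT(.095,0,.06),1.709)
E
```

```text
t 2.02 at [ 0.4616 -0.1423  0.4008] [-3.1402  0.0034  1.7227] w 0.0004 F [0.4 0.1 0.1]
tool delta mm [-41.7  14.4  -2. ] spin 0.014 per row [-8.3  2.9 -0.4] norm 44.2
```

Request:
{"name": "carry_out", "arguments": {"steps": [[-21,7,0,0.014,0],[-21,7,0,0,0],[0,0,0,0,0],[0,0,0,0,0],[0,0,0,0,0]]}}

```text
t: 2.65
tcp_pos: [0.482, -0.1832, 0.3991]
tool_rot: [-3.137, -0.002, 1.705]
contact_force: [0.0, -0.6, -0.5]
width: 0.0001
```

```bash
python3 - <<'E'
from h import *
plan(legT(.095,0,.006),1.709)
pw=cams.camera_params("wrist")
w=cams.get_image("wrist");s=cams.get_image("scene");cv2.imwrite("pics/b_w.png",w);zoom(s,205,120,345,300,3.3,"b_s")
a=lambda r,th:legT(r,th,0)-[0,0,.199]
print(proj(pw,[F(0,.03,.206),a(.0,0),a(.1,0),a(.123,0)]))
print(proj(cams.camera_params("scene"),[F(0,.03,.206),a(0,0),a(.1,0),a(.123,0)])*3.3-np.array([205,120])*3.3)
E
```

```text
t 2.65 at [ 0.482  -0.1832  0.3991] [-3.1366e+00 -1.5000e-03  1.7050e+00] w 0.0001 F [ 0.  -0.6 -0.5]
tool delta mm [ 1.7  0.7 50.2] spin -0.004 per row [ 0.3  0.1 10. ] norm 50.2
[[218.94727612 408.8063444 ]
 [262.25865462 310.62535842]
 [256.50281212 198.1696403 ]
 [254.94056784 167.70110688]]
[[227.60917445 189.03996371]
 [168.91486848 309.59297739]
 [152.26760015 446.25074494]
 [147.98390709 481.28872448]]
```

View pics/b_w.png

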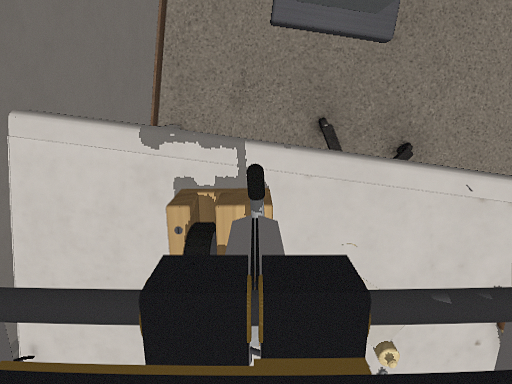

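View pics/b_s.png

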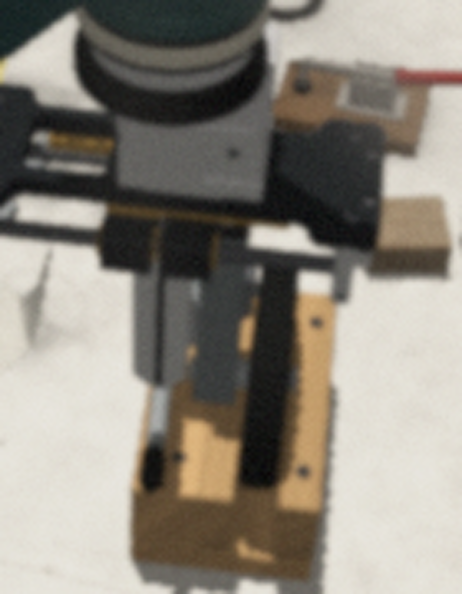

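The wrist view shows the foot ending at (256,165). That agrees with the prediction of (255,168), and the fingers are centred over the leg. I'll press down along the leg's arc.

Request:
{"name": "carry_out", "arguments": {"steps": [[2,0,20,0,0],[0,0,15,0,0],[0,0,8,0,0],[0,0,4,0,0],[0,0,4,0,0]]}}

```text
t: 3.38
tcp_pos: [0.4814, -0.18, 0.3484]
tool_rot: [-3.14, 0.001, 1.707]
contact_force: [0.4, -0.3, 0.2]
width: 0.0005
```

```bash
python3 - <<'E'
from h import *
for th in (0,.2,.4,.6,.8,1.): plan(legT(.095,th,.005),1.709)
E
```

```text
t 3.38 at [ 0.4814 -0.18    0.3484] [-3.1399e+00  1.1000e-03  1.7068e+00] w 0.0005 F [ 0.4 -0.3  0.2]
tool delta mm [-1.5  0.6  0.5] spin -0.002 per row [-0.3  0.1  0.1] norm 1.7
t 3.38 at [ 0.4814 -0.18    0.3484] [-3.1399e+00  1.1000e-03  1.7068e+00] w 0.0005 F [ 0.4 -0.3  0.2]
tool delta mm [ 6.8  0.5 17.5] spin -0.002 per row [1.4 0.1 3.5] norm 18.8
t 3.38 at [ 0.4814 -0.18    0.3484] [-3.1399e+00  1.1000e-03  1.7068e+00] w 0.0005 F [ 0.4 -0.3  0.2]
tool delta mm [14.9  4.2 34.3] spin -0.002 per row [3.  0.8 6.9] norm 37.6
t 3.38 at [ 0.4814 -0.18    0.3484] [-3.1399e+00  1.1000e-03  1.7068e+00] w 0.0005 F [ 0.4 -0.3  0.2]
tool delta mm [22.6 11.5 50. ] spin -0.002 per row [ 4.5  2.3 10. ] norm 56.1
t 3.38 at [ 0.4814 -0.18    0.3484] [-3.1399e+00  1.1000e-03  1.7068e+00] w 0.0005 F [ 0.4 -0.3  0.2]
tool delta mm [29.4 22.2 64.1] spin -0.002 per row [ 5.9  4.4 12.8] norm 74.0
t 3.38 at [ 0.4814 -0.18    0.3484] [-3.1399e+00  1.1000e-03  1.7068e+00] w 0.0005 F [ 0.4 -0.3  0.2]
tool delta mm [35.2 35.7 76.1] spin -0.002 per row [ 7.   7.1 15.2] norm 91.1
```

Request:
{"name": "carry_out", "arguments": {"steps": [[2,0,4,0,0],[2,0,5,0,0],[2,0,5,0,0],[2,1,6,0,0],[2,1,6,0,0]]}}

```text
t: 4.0
tcp_pos: [0.4813, -0.1694, 0.3235]
tool_rot: [-3.139, 0.002, 1.706]
contact_force: [-4.3, 0.9, 3.1]
width: 0.0003
```

Request:
{"name": "carry_out", "arguments": {"steps": [[3,1,6,0,0],[3,2,6,0,0],[3,2,6,0,0],[3,2,6,0,0],[3,3,6,0,0]]}}

```text
t: 4.62
tcp_pos: [0.4905, -0.1518, 0.29]
tool_rot: [3.141, 0.001, 1.707]
contact_force: [0.5, 0.6, -0.3]
width: 0.0006
```

```bash
python3 - <<'E'
from h import *
for th in (.6,.8,1.): plan(legT(.095,th,.005),1.709)
s=cams.get_image("scene");zoom(s,205,120,345,300,3.3,"c_s")
E
```

```text
t 4.62 at [ 0.4905 -0.1518  0.29  ] [3.1410e+00 1.5000e-03 1.7066e+00] w 0.0006 F [ 0.5  0.6 -0.3]
tool delta mm [-4.2 -1.4 -8.4] spin -0.002 per row [-0.8 -0.3 -1.7] norm 9.5
t 4.62 at [ 0.4905 -0.1518  0.29  ] [3.1410e+00 1.5000e-03 1.7066e+00] w 0.0006 F [ 0.5  0.6 -0.3]
tool delta mm [2.6 9.2 5.8] spin -0.002 per row [0.5 1.8 1.2] norm 11.2
t 4.62 at [ 0.4905 -0.1518  0.29  ] [3.1410e+00 1.5000e-03 1.7066e+00] w 0.0006 F [ 0.5  0.6 -0.3]
tool delta mm [ 8.5 22.8 17.7] spin -0.002 per row [1.7 4.6 3.5] norm 30.1
```

View pics/c_s.png

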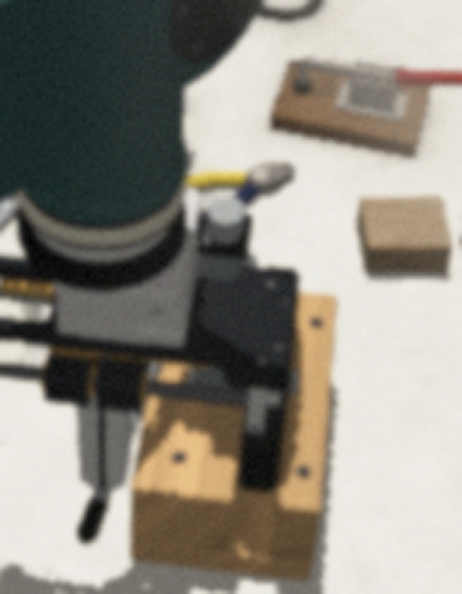

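The scene view shows the foot at (90,520), just beyond the fingertip. The leg is at about 0.65 rad and still under the finger, with almost no force, so it's near dead centre. I'll keep pressing.

Request:
{"name": "carry_out", "arguments": {"steps": [[2,3,4,0,0],[2,3,4,0,0],[2,4,4,0,0],[2,4,2,0,0],[0,0,0,0,0]]}}

```text
t: 5.3
tcp_pos: [0.5043, -0.1409, 0.2732]
tool_rot: [-3.14, 0.0, 1.707]
contact_force: [-0.2, -0.9, -0.6]
width: 0.0005
```

```bash
python3 - <<'E'
from h import *
plan(legT(.095,1,.005),1.709)
s=cams.get_image("scene");zoom(s,205,120,345,300,3.3,"d_s")
E
```

```text
t 5.3 at [ 0.5043 -0.1409  0.2732] [-3.1404e+00  3.0000e-04  1.7070e+00] w 0.0005 F [-0.2 -0.9 -0.6]
tool delta mm [-0.4  7.6  0.9] spin -0.002 per row [-0.1  1.5  0.2] norm 7.6
```

View pics/d_s.png

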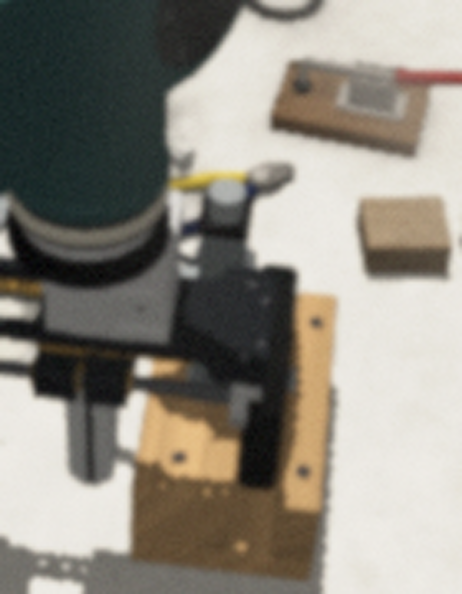

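The foot is no longer at the fingertip, so the leg has snapped away. I'll retreat upwards and look.

Request:
{"name": "carry_out", "arguments": {"steps": [[0,-5,-20,0,0],[0,0,-50,0,0],[0,0,-50,0,0.3],[0,0,-55,0,1],[0,0,0,0,1]]}}

```text
t: 5.98
tcp_pos: [0.4988, -0.1419, 0.4535]
tool_rot: [-3.14, 0.001, 1.706]
contact_force: [-0.0, 0.1, -0.7]
width: 0.0271
```

```bash
python3 - <<'E'
from h import *
plan(F(0,.03,.17+.18+.07),1.709)
s=cams.get_image("scene");zoom(s,205,120,345,300,3.3,"e_s")
t=cams.get_image("top");zoom(t,245,170,345,300,4.6,"e_t");cv2.imwrite("pics/e_w.png",cams.get_image("wrist"))
ps=cams.camera_params("scene");a=lambda r,th:legT(r,th,0)-[0,0,.199]
print((proj(ps,[a(0,1.85),a(.1,1.85),a(.123,1.85)])-[205,120])*3.3)
print((proj(cams.camera_params("wrist"),[a(0,1.85),a(.1,1.85),a(.123,1.85)])))
E
```

```text
t 5.97 at [ 0.4988 -0.1419  0.4535] [-3.1396e+00  6.0000e-04  1.7061e+00] w 0.0271 F [-0.   0.1 -0.7]
tool delta mm [-59.3  76.8  13.4] spin -0.003 per row [-11.9  15.4   2.7] norm 98.0
[[168.91486848 309.59297739]
 [ 97.51276114 379.20515429]
 [ 82.79061713 393.54352851]]
[[218.67729988 264.21780491]
 [261.44856528 244.54987658]
 [268.7362425  241.18747972]]
```

View pics/e_s.png

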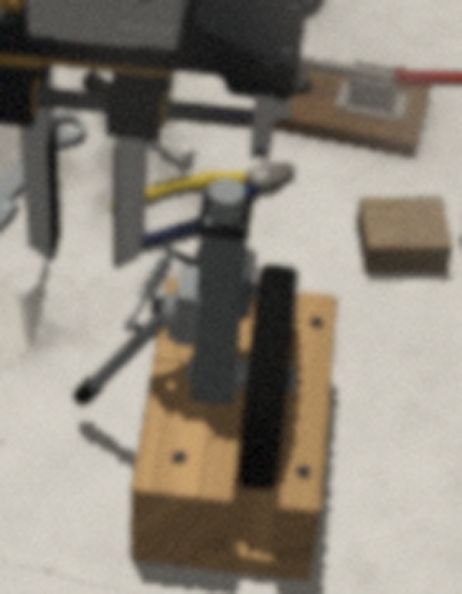

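View pics/e_w.png

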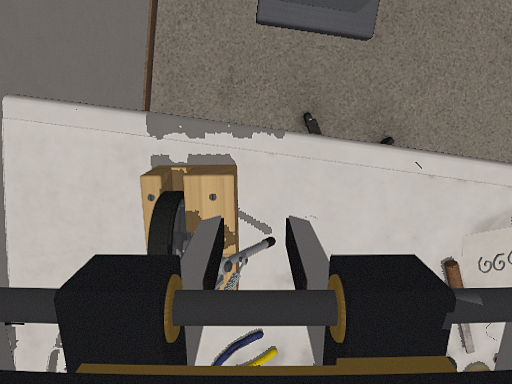

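The foot is at (82,393) in the scene zoom and (269,241) in the wrist view. Both match the predictions for 1.85 rad, so the stand is fully down. Next I'll move over the tube with the gripper open.

Request:
{"name": "carry_out", "arguments": {"steps": [[0,0,0,0,1],[-20,25,0,0,1],[-20,25,0,0,1],[-19,26,0,0,1],[0,0,0,0,1]]}}

```text
t: 6.75
tcp_pos: [0.5834, -0.1909, 0.4329]
tool_rot: [-3.112, -0.016, 1.706]
contact_force: [0.1, 0.3, 0.4]
width: 0.0888
```

```bash
python3 - <<'E'
from h import *
plan(F(0,.03,.17+.18),1.709)
cv2.imwrite("pics/f_w.png",cams.get_image("wrist"))
s=cams.get_image("scene");zoom(s,205,100,345,280,3.3,"f_s")
print(proj(cams.camera_params("wrist"),[F(0,.03,.206),F(-.012,.018,.19),F(-.012,.042,.19)]))
E
```

```text
t 6.75 at [ 0.5834 -0.1909  0.4329] [-3.1115 -0.016   1.7062] w 0.0888 F [0.1 0.3 0.4]
tool delta mm [-0.3  1.4 62.9] spin -0.003 per row [-0.1  0.3 12.6] norm 62.9
[[249.04836438 234.88586091]
 [230.19044328 208.52337355]
 [267.71865799 208.28458018]]
```

View pics/f_w.png

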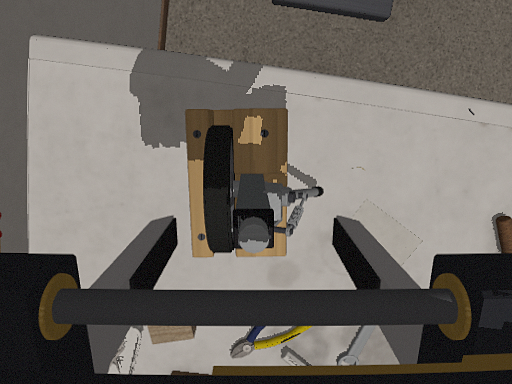

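View pics/f_s.png

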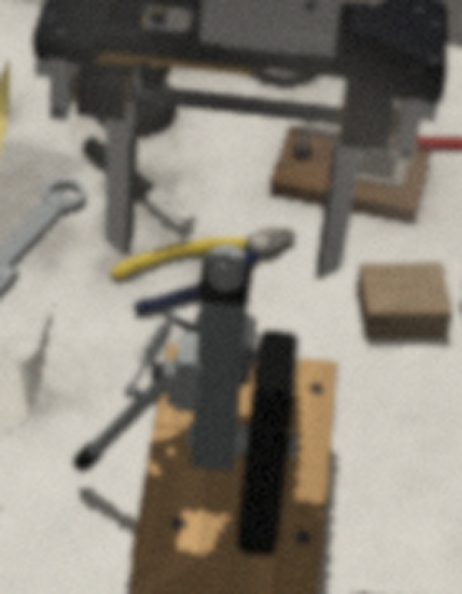

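```bash
python3 - <<'E'
from h import *
s=read_state();print(s['joint_pos'].round(3))
p=cams.camera_params("wrist")
print(onz(p,[[254,232]],.226),onz(cams.camera_params("top"),[[245+222/4.6,170+225/4.6]],.226), F(0,.03,.2))
zoom(cv2.imread("pics/f_w.png"),170,90,340,270,4,"f_wz")
E
```

```text
[-4.080e-01  2.360e-01  1.143e+00 -2.000e-03  1.796e+00 -2.115e+00]
[[ 0.58067363 -0.18758142  0.226     ]] [[ 0.58424052 -0.18892875  0.226     ]] [ 0.58287313 -0.19028521  0.22      ]
```

View pics/f_wz.png

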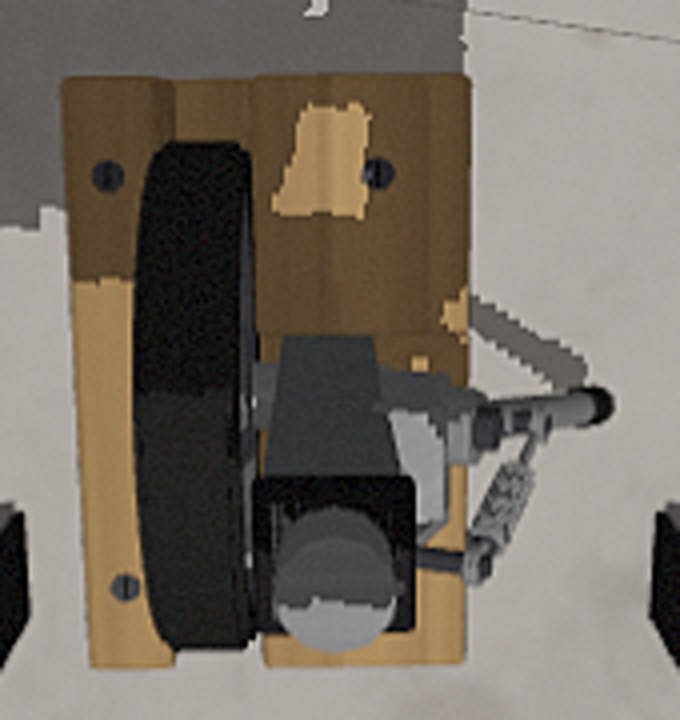

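Request:
{"name": "carry_out", "arguments": {"steps": [[1,0,10,0,1],[0,0,10,0,1],[0,0,0,0,1],[0,0,0,0,1],[0,0,0,0,1]]}}

```text
t: 7.48
tcp_pos: [0.579, -0.187, 0.4142]
tool_rot: [-3.113, -0.015, 1.708]
contact_force: [0.4, -0.4, -0.3]
width: 0.0939
```

```bash
python3 - <<'E'
from h import *
plan([.5835,-.189,.364],1.709);print(read_state()['joint_pos'].round(3),read_state()['joint_velocities'].round(3))
E
```

```text
t 7.47 at [ 0.579  -0.187   0.4142] [-3.1131 -0.0154  1.7077] w 0.0939 F [ 0.4 -0.4 -0.3]
tool delta mm [-3.4  5.6 50. ] spin -0.001 per row [-0.7  1.1 10. ] norm 50.4
[-4.050e-01  2.280e-01  1.192e+00 -2.000e-03  1.754e+00 -2.113e+00] [ 0.001 -0.007 -0.002  0.    -0.001  0.001]
```

```bash
python3 - <<'E'
from h import *
s=read_state();print(s['effort'].round(2),s['joint_pos'].round(4));plan([.5835,-.189,.434],1.709)
cv2.imwrite("pics/g_s.png",cams.get_image("scene"))
E
```

```text
[ 2.000e-02 -3.979e+01 -3.005e+01 -6.000e-02  1.900e-01  0.000e+00] [-4.0520e-01  2.2800e-01  1.1919e+00 -1.5000e-03  1.7540e+00 -2.1134e+00]
t 7.47 at [ 0.579  -0.187   0.4142] [-3.1131 -0.0154  1.7077] w 0.0939 F [ 0.4 -0.4 -0.3]
tool delta mm [ -2.3   3.6 -19.9] spin -0.001 per row [-0.5  0.7 -4. ] norm 20.4
```

View pics/g_s.png

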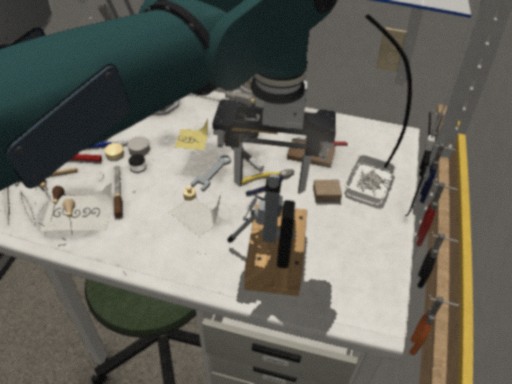

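Request:
{"name": "carry_out", "arguments": {"steps": [[-3,5,-4,0,1],[0,0,-4,0,1],[0,0,-4,0,1],[0,0,-4,0,1],[0,0,-4,0,1]]}}

```text
t: 8.15
tcp_pos: [0.5857, -0.1899, 0.4362]
tool_rot: [-3.115, -0.014, 1.708]
contact_force: [0.8, 0.1, -0.3]
width: 0.0939
```

```bash
python3 - <<'E'
from h import *
s=read_state();print(s['effort'].round(2),s['joint_pos'].round(4));plan([.5835,-.189,.364],1.709)
E
```

```text
[ -0.   -40.52 -30.08  -0.06   0.12   0.  ] [-4.0520e-01  2.4270e-01  1.1311e+00 -1.6000e-03  1.7985e+00 -2.1133e+00]
t 8.15 at [ 0.5857 -0.1899  0.4362] [-3.1145 -0.0145  1.7076] w 0.0939 F [ 0.8  0.1 -0.3]
tool delta mm [ 0.1 -0.1 72.2] spin -0.001 per row [ 0.  -0.  14.4] norm 72.2
```

```bash
cat >> h.py <<'E'
def tz():
    return R.from_euler('xyz',read_state()['tool_rot']).as_matrix()
E
python3 - <<'E'
from h import *
m=tz();print(m.round(4)); plan(np.array([.5835,-.189,.182])-.18*m[:,2],1.709)
E
```

```text
[[-0.1364  0.9902 -0.0288]
 [ 0.9906  0.1367  0.0107]
 [ 0.0145 -0.0271 -0.9995]]
t 8.15 at [ 0.5857 -0.1899  0.4362] [-3.1145 -0.0145  1.7076] w 0.0939 F [ 0.8  0.1 -0.3]
tool delta mm [-2.5  4.9 74.1] spin -0.001 per row [-0.5  1.  14.8] norm 74.3
```

Request:
{"name": "carry_out", "arguments": {"steps": [[-2,5,15,0,1],[0,0,18,0,1],[0,0,18,0,1],[0,0,18,0,1],[0,0,0,0,1]]}}

```text
t: 8.78
tcp_pos: [0.5886, -0.1902, 0.3592]
tool_rot: [-3.11, -0.017, 1.708]
contact_force: [0.2, -0.2, -0.1]
width: 0.0942
```

```bash
python3 - <<'E'
from h import *
m=tz();plan(np.array([.5835,-.189,.182])-.18*m[:,2],1.709)
w=cams.get_image("wrist");cv2.imwrite("pics/h_w.png",w)
s=cams.get_image("scene");zoom(s,205,100,345,280,3.3,"h_s")
E
```

```text
t 8.78 at [ 0.5886 -0.1902  0.3592] [-3.11   -0.0173  1.7076] w 0.0942 F [ 0.2 -0.2 -0.1]
tool delta mm [-1.2  0.7 -2.7] spin -0.001 per row [-0.2  0.1 -0.5] norm 3.0
```

View pics/h_w.png

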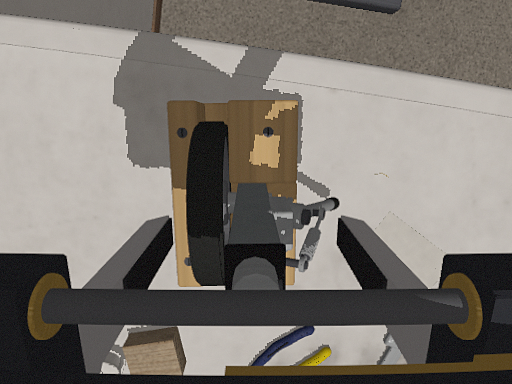

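View pics/h_s.png

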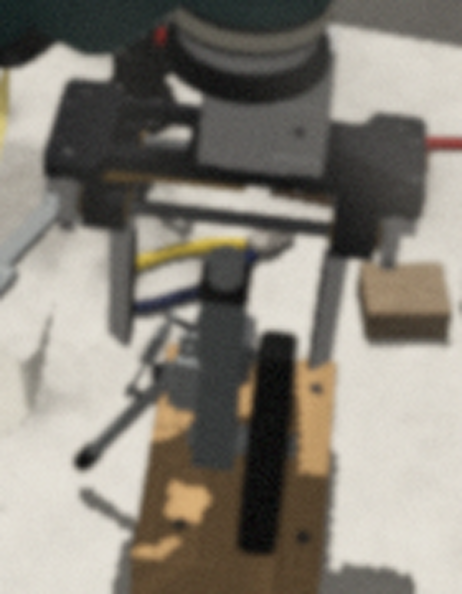

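The tube is centred between the fingers, at x≈256 in the wrist view, and the jaws straddle it above the tyre. I'll close.

Request:
{"name": "carry_out", "arguments": {"steps": [[0,0,-2,0,0.5],[0,0,0,0,0.1],[0,0,0,0,0],[0,0,0,0,0],[0,0,0,0,0]], "squeeze": 12}}

```text
t: 9.5
tcp_pos: [0.5895, -0.1906, 0.3676]
tool_rot: [-3.119, -0.012, 1.708]
contact_force: [-0.3, -1.4, 0.0]
width: 0.0473
```

Request:
{"name": "carry_out", "arguments": {"steps": [[0,0,0,0,0],[0,0,0,0,0],[0,0,0,0,0],[0,0,0,0,0],[0,0,0,0,0]]}}

```text
t: 10.12
tcp_pos: [0.5895, -0.1906, 0.3676]
tool_rot: [-3.119, -0.011, 1.708]
contact_force: [-0.7, 0.9, 0.5]
width: 0.0241
```

```bash
python3 - <<'E'
from h import *
plan(read_state()['tcp_pos']+[0,0,.06],1.709);print(read_state()['torque'])
E
```

```text
t 10.12 at [ 0.5895 -0.1906  0.3676] [-3.1193 -0.0112  1.7078] w 0.0241 F [-0.7  0.9  0.5]
tool delta mm [  0.7  -1.3 -60. ] spin -0.001 per row [  0.1  -0.3 -12. ] norm 60.0
[-0.10389963 -0.06353128 -0.00954562]
```

Request:
{"name": "carry_out", "arguments": {"steps": [[0,0,0,0,0],[0,0,0,0,0],[0,0,-3,0,0],[0,0,-3,0,0],[0,0,-4,0,0]], "squeeze": 45}}

```text
t: 10.75
tcp_pos: [0.5901, -0.1913, 0.3726]
tool_rot: [-3.114, -0.013, 1.707]
contact_force: [2.5, -2.1, -8.7]
width: 0.0242
```

```bash
python3 - <<'E'
from h import *
plan([.5895,-.1906,.434],1.709);print(read_state()['torque'])
E
```

```text
t 10.75 at [ 0.5901 -0.1913  0.3726] [-3.1143 -0.0132  1.7073] w 0.0242 F [ 2.5 -2.1 -8.7]
tool delta mm [  1.6  -2.1 -61.3] spin -0.002 per row [  0.3  -0.4 -12.3] norm 61.4
[-0.43672252 -0.70089112  0.02327563]
```

Request:
{"name": "carry_out", "arguments": {"steps": [[0.3,-0.4,-8,0,0],[0.3,-0.4,-8,0,0],[0.3,-0.4,-8,0,0],[0.3,-0.4,-8,0,0],[0.3,-0.4,-8,0,0]]}}

```text
t: 11.38
tcp_pos: [0.5885, -0.1911, 0.4147]
tool_rot: [-3.111, -0.012, 1.706]
contact_force: [-0.2, -2.1, -6.7]
width: 0.0236
```

```bash
python3 - <<'E'
from h import *
plan([.5895,-.1906,.434],1.709);print(read_state()['torque'])
zoom(cams.get_image("scene"),165,60,345,280,2.6,"i_s")
E
```

```text
t 11.38 at [ 0.5885 -0.1911  0.4147] [-3.1107 -0.0122  1.7062] w 0.0236 F [-0.2 -2.1 -6.7]
tool delta mm [  0.6   0.5 -19.3] spin -0.003 per row [ 0.1  0.1 -3.9] norm 19.3
[-0.65836892 -0.10467633  0.07168459]
```

View pics/i_s.png

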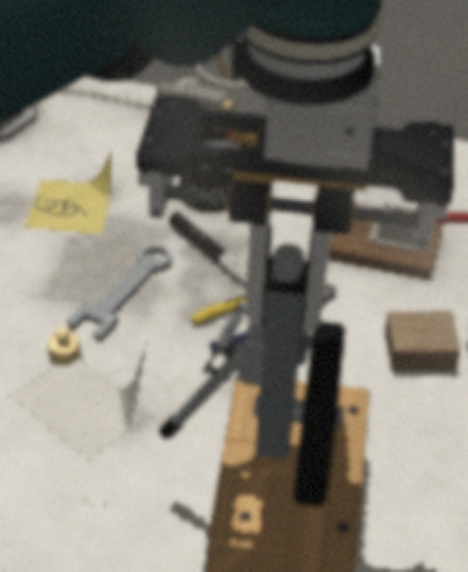

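The wheel is rising with the grip holding, the foot at (168,428) and the tyre bottom still in the slot. I'll lift the remaining height.

Request:
{"name": "carry_out", "arguments": {"steps": [[0.1,0,-5,0,0],[0.1,0,-5,0,0],[0.1,0,-5,0,0],[0.1,0,-4,0,0],[0,0,0,0,0]]}}

```text
t: 12.05
tcp_pos: [0.5889, -0.1892, 0.4372]
tool_rot: [-3.113, -0.016, 1.708]
contact_force: [0.1, -0.5, -5.6]
width: 0.0236
```

```bash
python3 - <<'E'
from h import *
plan([.5895,-.05,.434],1.709);print(read_state()['torque'])
zoom(cams.get_image("scene"),165,60,345,280,2.6,"j_s")
E
```

```text
t 12.05 at [ 0.5889 -0.1892  0.4372] [-3.1129 -0.0162  1.708 ] w 0.0236 F [ 0.1 -0.5 -5.6]
tool delta mm [137.8  19.8   4.8] spin -0.001 per row [27.6  4.   1. ] norm 139.3
[0.01184893 0.01838774 0.00883616]
```

View pics/j_s.png

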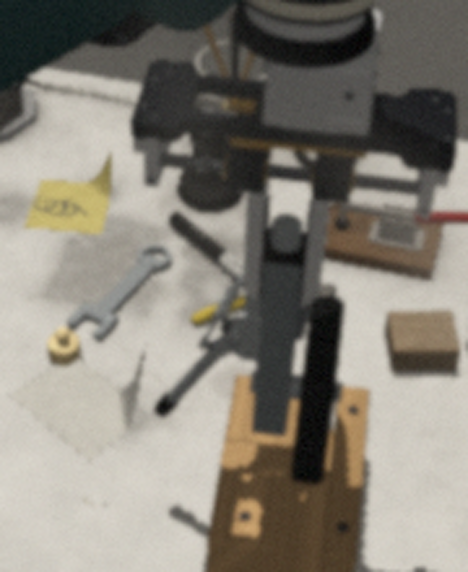

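The wheel has risen 70 mm and is clear of the cradle, with the tyre bottom visible at (310,478) above the block. I'll move left.

```bash
python3 - <<'E'
from h import *
plan([.547,.001,.437],1.709,8)
E
```

```text
t 12.1 at [ 0.5888 -0.1892  0.4369] [-3.1125 -0.0164  1.708 ] w 0.0237 F [-1.2  0.6 -4.9]
tool delta mm [194.1 -15.3   3.5] spin -0.001 per row [24.3 -1.9  0.4] norm 194.8
```

Request:
{"name": "carry_out", "arguments": {"steps": [[10,-1,0,0,0],[20,-2,0.4,0,0],[25,-2,0.4,0,0],[25,-2,0.4,0,0],[25,-2,0.4,0,0]]}}

```text
t: 12.72
tcp_pos: [0.5633, -0.0794, 0.4363]
tool_rot: [-3.111, -0.02, 1.708]
contact_force: [-0.1, 0.1, -5.8]
width: 0.0237
```

Request:
{"name": "carry_out", "arguments": {"steps": [[25,-2,0.4,0,0],[25,-2,0.4,0,0],[20,-2,0.4,0,0],[10,-1,0,0,0],[0,0,0,0,0]]}}

```text
t: 13.35
tcp_pos: [0.5401, 0.0106, 0.4386]
tool_rot: [-3.113, -0.022, 1.718]
contact_force: [0.5, -0.6, -6.5]
width: 0.0239
```

```bash
python3 - <<'E'
from h import *
plan([.547,.001,.36],1.709,8);m=tz();print(m.round(4))
zoom(cams.get_image("scene"),135,60,315,280,2.6,"k_s")
t=cams.get_image("top");zoom(t,150,140,350,300,3.6,"k_t")
E
```

```text
t 13.35 at [0.5401 0.0106 0.4386] [-3.1126 -0.0223  1.7183] w 0.0239 F [ 0.5 -0.6 -6.5]
tool delta mm [-12.3   7.7  78.1] spin 0.009 per row [-1.5  1.   9.8] norm 79.4
[[-0.1469  0.9886 -0.0319]
 [ 0.9889  0.1475  0.0178]
 [ 0.0223 -0.0289 -0.9993]]
```

View pics/k_s.png

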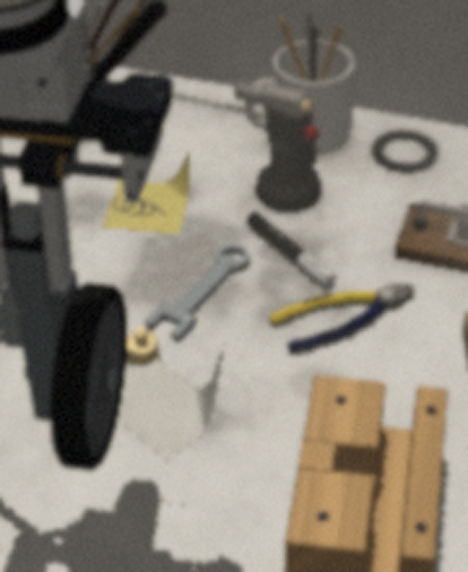

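View pics/k_t.png

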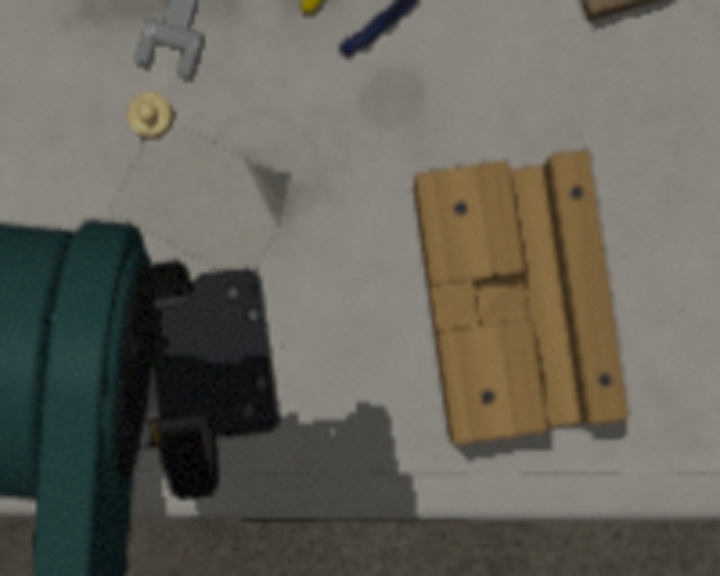

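The scene view shows the wheel held in the air left of the cradle, with the tyre bottom at (80,465). The bench below is free and the tools are undisturbed. Next I'll work out the frame's tilt relative to the grip moment.

```bash
python3 - <<'E'
from h import *
g=R.from_euler('xyz',[-3.1193,-.0112,1.7078]).as_matrix()
c,s=np.cos(.138),np.sin(.138);Rf=np.array([[c,-s,0],[s,c,0],[0,0,1]])
m=tz(); N=m@g.T@Rf; print("frame rot now",N.round(4))
# grip origin in tool coords
s0=np.array([.5895,-.1906,.3676]); o=g.T@(F(0,0,0)-s0); a=read_state()['tcp_pos']
print("origin now",a+m@o,"foot tip",a+m@(g.T@(F(.017,.110,.006)-s0)))
cv2.imwrite("pics/k_full.png",cams.get_image("scene"))
E
```

```text
frame rot now [[ 0.9892 -0.1463  0.0084]
 [ 0.1464  0.9892 -0.0097]
 [-0.0069  0.0108  0.9999]]
origin now [ 0.53540931 -0.0165289   0.09053813] foot tip [0.53618007 0.09471138 0.0976097 ]
```

View pics/k_full.png

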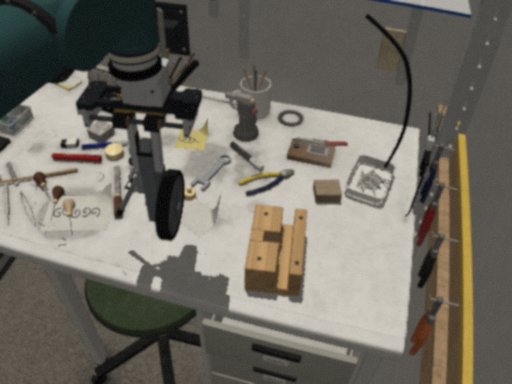

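```bash
python3 - <<'E'
from h import *
zoom(cv2.imread("pics/k_full.png"),70,90,230,270,3.3,"k_z")
p=cams.camera_params("scene");print((proj(p,[[.536,.095,.098],[.535,-.0165,.0905]])-[70,90])*3.3)
E
```

```text
[[163.15511302 403.01793401]
 [341.59713591 455.74023272]]
```

View pics/k_z.png

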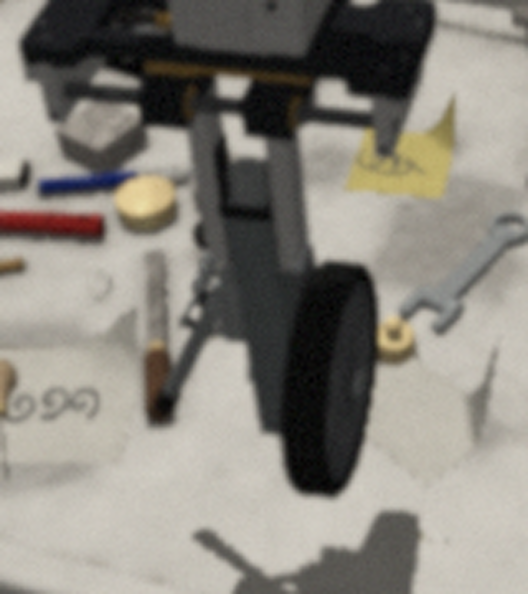

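Request:
{"name": "carry_out", "arguments": {"steps": [[-12,2,8,0.008,0],[-14,3,14,0,0],[0,0,14,0,0],[0,0,14,0,0],[0,0,8,0,0]]}}

```text
t: 14.12
tcp_pos: [0.5483, -0.0196, 0.3736]
tool_rot: [-3.109, -0.022, 1.702]
contact_force: [-0.3, 0.0, -7.2]
width: 0.0238
```

```bash
cat >> h.py <<'E'
def fr():
    g=R.from_euler('xyz',[-3.1193,-.0112,1.7078]).as_matrix()
    c,s=np.cos(.138),np.sin(.138);Rf=np.array([[c,-s,0],[s,c,0],[0,0,1]])
    m=tz();s0=np.array([.5895,-.1906,.3676]);a=read_state()['tcp_pos']
    T=lambda P:a+m@(g.T@(F(*P)-s0))
    st=read_state()
    print("t",round(st['t'],2),"F",np.round(st['contact_force'],1),"M",np.round(st['torque'],2),"w",round(st['width'],4),"rot",st['tool_rot'].round(4))
    print("frame z row",(m@g.T@Rf)[2].round(4),"orig",T((0,0,0)).round(4),"foot",T((.017,.11,.006)).round(4),"down/x/y dirs in tool",(m.T@[0,0,-1]).round(3))
    return T
E
python3 - <<'E'
from h import *
fr()
E
```

```text
t 14.12 F [-0.3  0.  -7.2] M [ 0.02 -0.04 -0.01] w 0.0238 rot [-3.109  -0.0217  1.7023]
frame z row [-0.0103  0.0105  0.9999] orig [ 0.5416 -0.0458  0.0258] foot [0.544  0.0654 0.0328] down/x/y dirs in tool [-0.022  0.033  0.999]
```

Request:
{"name": "carry_out", "arguments": {"steps": [[0,0,6,0,0],[-0.1,0.3,6,0,0],[-0.1,0.2,5,0,0],[-0.1,0.1,3,0,0],[0,0,0,0,0]]}}

```text
t: 14.75
tcp_pos: [0.5482, -0.0185, 0.3523]
tool_rot: [-3.109, -0.022, 1.704]
contact_force: [-0.0, -0.1, -6.2]
width: 0.0236
```

```bash
python3 - <<'E'
from h import *
T=fr()
im=cams.get_image("scene");zoom(im,90,130,230,270,4,"l_z")
p=cams.camera_params("scene")
a=np.linspace(0,2*np.pi,181)
def low(y,z0):
    P=np.array([T((.0637*np.sin(t),y,.0637-.0637*np.cos(t)+z0)) for t in a]);q=proj(p,P);return q[q[:,1].argmax()]
print("tyre lowest px",[((low(y,0)-[90,130])*4).round() for y in(-.011,0,.011)],"foot",(proj(p,[T((.017,.11,.006))])-[90,130])*4)
E
```

```text
t 14.75 F [-0.  -0.1 -6.2] M [0.04 0.01 0.04] w 0.0236 rot [-3.1095 -0.0219  1.7039]
frame z row [-0.0098  0.0107  0.9999] orig [ 0.5417 -0.0447  0.0045] foot [0.5439 0.0666 0.0116] down/x/y dirs in tool [-0.022  0.032  0.999]
tyre lowest px [array([404., 562.]), array([382., 559.]), array([359., 555.])] foot [[205.56524575 442.83036624]]
```

View pics/l_z.png

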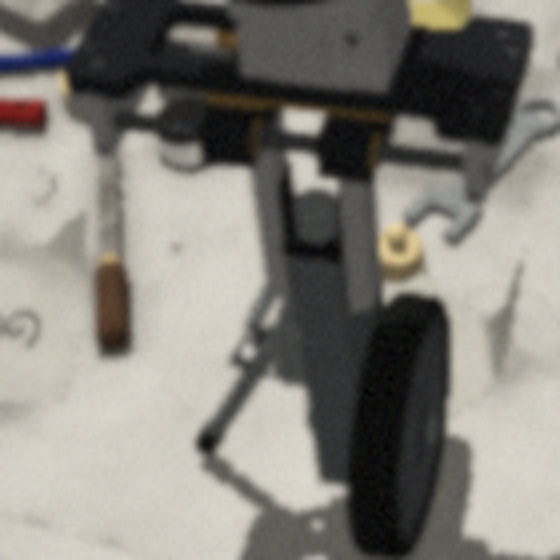

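The foot at (207,442) and the tyre bottom at about (385,555) match the prediction, roughly 4 mm above the bench. I'll touch down slowly.

Request:
{"name": "carry_out", "arguments": {"steps": [[0,0,1.5,0,0],[0,0,1.5,0,0],[0,0,1,0,0],[0,0,1,0,0],[0,0,0,0,0]]}}

```text
t: 15.42
tcp_pos: [0.5482, -0.0185, 0.3482]
tool_rot: [-3.112, -0.021, 1.704]
contact_force: [-0.2, 0.4, -5.8]
width: 0.024
```

```bash
python3 - <<'E'
from h import *
fr()
E
```

```text
t 15.43 F [-0.2  0.4 -5.8] M [ 0.03 -0.04 -0.02] w 0.024 rot [-3.1116 -0.0213  1.7038]
frame z row [-0.0077  0.0101  0.9999] orig [ 5.425e-01 -4.480e-02  4.000e-04] foot [0.5447 0.0664 0.0074] down/x/y dirs in tool [-0.021  0.03   0.999]
```

Request:
{"name": "carry_out", "arguments": {"steps": [[0,0,1,0,0],[0,0,0,0,0],[0,0,1,0,0],[0,0,0,0,0],[0,0,0,0,0]]}}

```text
t: 16.05
tcp_pos: [0.5484, -0.0183, 0.3481]
tool_rot: [-3.115, -0.021, 1.704]
contact_force: [-0.2, 0.8, -4.3]
width: 0.0239
```

```bash
python3 - <<'E'
from h import *
fr()
E
```

```text
t 16.05 F [-0.2  0.8 -4.3] M [0.02 0.05 0.02] w 0.0239 rot [-3.1152 -0.0209  1.704 ]
frame z row [-0.004   0.0097  0.9999] orig [ 5.44e-01 -4.46e-02  3.00e-04] foot [0.5461 0.0666 0.0073] down/x/y dirs in tool [-0.021  0.026  0.999]
```

Request:
{"name": "carry_out", "arguments": {"steps": [[0,0,1.5,0,0],[0,0,1.5,0,0],[0,0,1.5,0,0],[0,0,0,0,0],[0,0,0,0,0]]}}

```text
t: 16.68
tcp_pos: [0.549, -0.0179, 0.348]
tool_rot: [-3.124, -0.02, 1.705]
contact_force: [-0.0, 1.3, 1.7]
width: 0.0238
```

```bash
python3 - <<'E'
from h import *
fr()
E
```

```text
t 16.68 F [-0.   1.3  1.7] M [ 0.13  0.04 -0.02] w 0.0238 rot [-3.1237 -0.0198  1.7047]
frame z row [0.0044 0.0086 1.    ] orig [ 5.476e-01 -4.410e-02  1.000e-04] foot [0.5496 0.0671 0.0071] down/x/y dirs in tool [-0.02   0.018  1.   ]
```

```bash
python3 - <<'E'
from h import *
for i in range(3):
    im=cams.get_image("scene")
    T=fr()
zoom(im,125,215,205,285,8,"m_z")
p=cams.camera_params("scene");print((proj(p,[T((.017,.11,.006)),T((.0,.0,.0))])-[125,215])*8)
E
```

```text
t 16.73 F [0.  1.7 2.3] M [0.12 0.02 0.03] w 0.0241 rot [-3.1238 -0.0198  1.7047]
frame z row [0.0045 0.0086 1.    ] orig [ 5.476e-01 -4.410e-02  1.000e-04] foot [0.5496 0.0671 0.0071] down/x/y dirs in tool [-0.02   0.018  1.   ]
t 16.77 F [0.8 1.3 1.6] M [ 0.14 -0.01  0.01] w 0.024 rot [-3.1236 -0.0198  1.7048]
frame z row [0.0043 0.0086 1.    ] orig [ 5.475e-01 -4.410e-02  1.000e-04] foot [0.5496 0.0671 0.0071] down/x/y dirs in tool [-0.02   0.018  1.   ]
t 16.82 F [0.4 2.1 1.8] M [ 0.08  0.02 -0.04] w 0.0239 rot [-3.1237 -0.0198  1.7047]
frame z row [0.0044 0.0086 1.    ] orig [ 5.476e-01 -4.410e-02  1.000e-04] foot [0.5496 0.0671 0.0071] down/x/y dirs in tool [-0.02   0.018  1.   ]
[[141.04424174 199.14440402]
 [546.0606712  323.98025303]]
```

View pics/m_z.png

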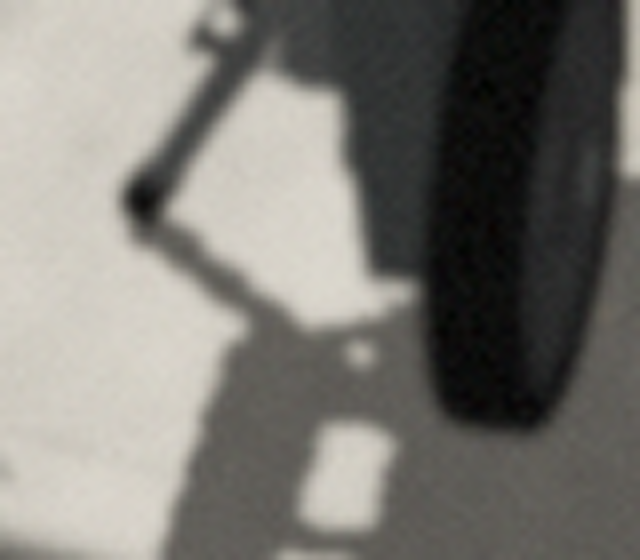

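Request:
{"name": "carry_out", "arguments": {"steps": [[1,0,0.5,0,0],[1,0,0.5,0,0],[1,0,0,0,0],[0,0,0,0,0],[0,0,0,0,0]]}}

```text
t: 17.45
tcp_pos: [0.5489, -0.016, 0.3478]
tool_rot: [-3.125, -0.015, 1.704]
contact_force: [0.8, -0.9, 2.0]
width: 0.0238
```

```bash
python3 - <<'E'
from h import *
fr()
E
```

```text
t 17.45 F [ 0.8 -0.9  2. ] M [-0.39 -0.05  0.01] w 0.0238 rot [-3.1252 -0.0147  1.7037]
frame z row [0.0059 0.0035 1.    ] orig [ 5.482e-01 -4.390e-02  1.000e-04] foot [0.5503 0.0674 0.0065] down/x/y dirs in tool [-0.015  0.016  1.   ]
```

Request:
{"name": "carry_out", "arguments": {"steps": [[1,0,0.3,0,0],[1,0,0.3,0,0],[1,0,0,0,0],[0,0,0,0,0],[0,0,0,0,0]]}}

```text
t: 18.08
tcp_pos: [0.5487, -0.014, 0.3476]
tool_rot: [-3.126, -0.01, 1.703]
contact_force: [-1.1, -2.4, 3.2]
width: 0.0239
```

```bash
python3 - <<'E'
from h import *
fr()
E
```

```text
t 18.07 F [-1.1 -2.4  3.2] M [-0.93 -0.11 -0.02] w 0.0239 rot [-3.126  -0.0098  1.7027]
frame z row [ 0.0067 -0.0015  1.    ] orig [ 0.5484 -0.0436 -0.    ] foot [0.5506 0.0677 0.006 ] down/x/y dirs in tool [-0.01   0.016  1.   ]
```

Request:
{"name": "carry_out", "arguments": {"steps": [[1,0,0,0,0],[1,0,0,0,0],[1,0,0,0,0],[0,0,0,0,0],[0,0,0,0,0]]}}

```text
t: 18.7
tcp_pos: [0.5484, -0.012, 0.3475]
tool_rot: [-3.126, -0.006, 1.702]
contact_force: [0.8, -3.9, 1.5]
width: 0.0241
```

```bash
python3 - <<'E'
from h import *
for i in range(4): cams.get_image("top"); fr()
E
```

```text
t 18.75 F [ 0.6 -4.6  1.7] M [-1.48 -0.22 -0.04] w 0.0236 rot [-3.1259 -0.0057  1.7017]
frame z row [ 0.0066 -0.0055  1.    ] orig [ 0.5483 -0.043  -0.    ] foot [0.5506 0.0684 0.0055] down/x/y dirs in tool [-0.006  0.016  1.   ]
t 18.8 F [ 0.7 -3.4  1.8] M [-1.39 -0.18  0.04] w 0.0237 rot [-3.126  -0.0058  1.7017]
frame z row [ 0.0066 -0.0054  1.    ] orig [ 0.5483 -0.0429  0.    ] foot [0.5506 0.0684 0.0055] down/x/y dirs in tool [-0.006  0.016  1.   ]
t 18.85 F [ 1.3 -3.1  1.3] M [-1.47 -0.14  0.  ] w 0.0233 rot [-3.1259 -0.0058  1.7018]
frame z row [ 0.0066 -0.0054  1.    ] orig [ 0.5483 -0.0429  0.    ] foot [0.5506 0.0684 0.0055] down/x/y dirs in tool [-0.006  0.016  1.   ]
t 18.9 F [ 0.3 -4.   2. ] M [-1.46 -0.18  0.04] w 0.0237 rot [-3.126  -0.0057  1.7017]
frame z row [ 0.0067 -0.0055  1.    ] orig [ 0.5483 -0.043   0.    ] foot [0.5506 0.0683 0.0055] down/x/y dirs in tool [-0.006  0.016  1.   ]
```

Request:
{"name": "carry_out", "arguments": {"steps": [[0,0,0,0,0],[0,0,0,0,0],[0,0,0,0,0],[0,0,0,0,0],[0,0,0,0,0]], "squeeze": 6}}

```text
t: 19.52
tcp_pos: [0.5482, -0.0117, 0.3474]
tool_rot: [-3.125, -0.008, 1.702]
contact_force: [-0.2, -3.2, 2.1]
width: 0.0241
```

```bash
python3 - <<'E'
from h import *
for i in range(4): cams.get_image("top"); T=fr()
im=cams.get_image("scene");zoom(im,90,130,230,270,4,"n_z");zoom(im,125,215,205,285,8,"n_z2")
E
```

```text
t 19.57 F [ 0.9 -3.7  2. ] M [-0.93 -0.07  0.02] w 0.0243 rot [-3.1252 -0.0081  1.7017]
frame z row [ 0.0059 -0.0031  1.    ] orig [ 5.477e-01 -4.190e-02 -1.000e-04] foot [0.55   0.0694 0.0056] down/x/y dirs in tool [-0.008  0.016  1.   ]
t 19.62 F [ 0.2 -4.2  1.9] M [-0.97 -0.05  0.01] w 0.0242 rot [-3.1251 -0.0081  1.7017]
frame z row [ 0.0058 -0.0031  1.    ] orig [ 5.476e-01 -4.190e-02 -1.000e-04] foot [0.55   0.0694 0.0056] down/x/y dirs in tool [-0.008  0.016  1.   ]
t 19.68 F [ 0.1 -2.9  2.5] M [-0.98 -0.06  0.01] w 0.0244 rot [-3.1251 -0.0081  1.7018]
frame z row [ 0.0058 -0.0031  1.    ] orig [ 5.477e-01 -4.190e-02 -1.000e-04] foot [0.55   0.0694 0.0056] down/x/y dirs in tool [-0.008  0.017  1.   ]
t 19.73 F [ 0.5 -3.4  1.6] M [-0.96 -0.04  0.03] w 0.0241 rot [-3.1251 -0.008   1.7017]
frame z row [ 0.0058 -0.0032  1.    ] orig [ 5.477e-01 -4.190e-02 -1.000e-04] foot [0.55   0.0694 0.0056] down/x/y dirs in tool [-0.008  0.017  1.   ]
```

View pics/n_z.png

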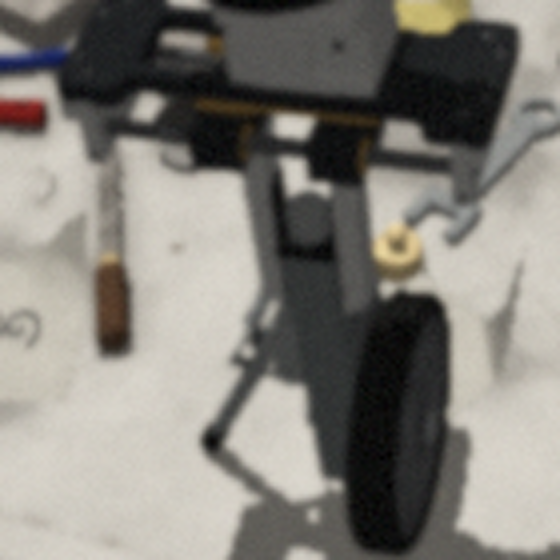

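View pics/n_z2.png

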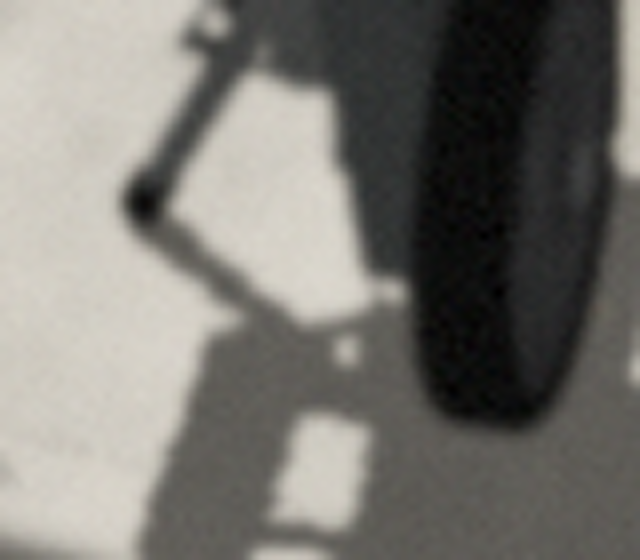

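The foot at (140,200) and the tyre are both on the bench. The moment change after relaxing the grip implies about 4 N on each contact. I'll firm the grip slightly and recheck.

Request:
{"name": "carry_out", "arguments": {"steps": [[-0.5,0,0,0,0],[0,0,0,0,0],[0,0,0,0,0],[0,0,0,0,0],[0,0,0,0,0]], "squeeze": 15}}

```text
t: 20.4
tcp_pos: [0.5483, -0.0119, 0.3475]
tool_rot: [-3.125, -0.008, 1.702]
contact_force: [0.2, -3.4, 1.9]
width: 0.0238
```

```bash
python3 - <<'E'
from h import *
for i in range(4): im=cams.get_image("scene"); T=fr()
cv2.imwrite("pics/o.png",im)
p=cams.camera_params("scene");print(proj(p,[T((.017,.11,.006)),T((0,.03,.206))]))
E
```

```text
t 20.45 F [ 0.1 -3.2  2.2] M [-1.04 -0.07  0.06] w 0.0239 rot [-3.1254 -0.0083  1.7022]
frame z row [ 0.0061 -0.003   1.    ] orig [ 5.479e-01 -4.200e-02 -1.000e-04] foot [0.5502 0.0693 0.0057] down/x/y dirs in tool [-0.008  0.016  1.   ]
t 20.5 F [ 0.2 -3.5  2.1] M [-1.04 -0.1   0.05] w 0.0241 rot [-3.1254 -0.0082  1.7022]
frame z row [ 0.0061 -0.003   1.    ] orig [ 5.479e-01 -4.200e-02 -1.000e-04] foot [0.5502 0.0693 0.0057] down/x/y dirs in tool [-0.008  0.016  1.   ]
t 20.55 F [ 0.1 -3.2  1.9] M [-1.01 -0.07  0.05] w 0.0242 rot [-3.1255 -0.0083  1.7022]
frame z row [ 0.0062 -0.0029  1.    ] orig [ 5.479e-01 -4.200e-02 -1.000e-04] foot [0.5502 0.0693 0.0057] down/x/y dirs in tool [-0.008  0.016  1.   ]
t 20.6 F [ 1.2 -3.4  2.1] M [-1.06 -0.12  0.03] w 0.0239 rot [-3.1255 -0.0082  1.7022]
frame z row [ 0.0062 -0.003   1.    ] orig [ 5.479e-01 -4.210e-02 -1.000e-04] foot [0.5502 0.0692 0.0057] down/x/y dirs in tool [-0.008  0.016  1.   ]
[[141.91839165 239.86017289]
 [165.9039445  180.64790422]]
```

View pics/o.png

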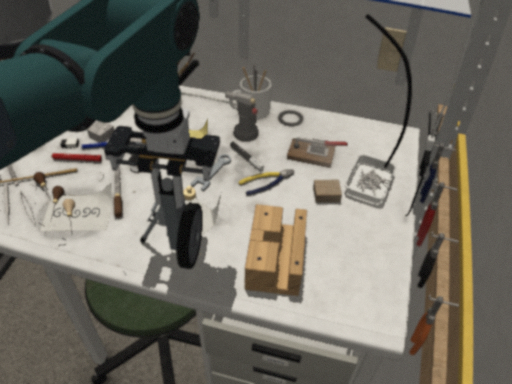

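The full scene shows the wheel upright left of the cradle, with the foot at (143,240), the tyre bottom at (188,262) and the tools undisturbed. The readings are steady, so I'm handing in.

```bash
python3 - <<'E'
from cell import r
print(r.sign_off())
E
```

```text
the job is handed in; nothing more can be done
None
```

The job is handed in at about 21 s. I flipped the stand past centre while the wheel was braced in the cradle. I then gripped the tube and lifted the wheel about 70 mm clear. I set it down left of the cradle, and the arm is still holding it with a 15 N grip.

**Stand:** after the snap, the foot was where a fully-down stand (1.85 rad) should be in both the scene and wrist views.

**Standing:** at hand-in the frame was upright to within about 0.4°. The tyre and foot were on the bench to within about half a millimetre. From the forces I estimate about 3 N on the foot and 5 N on the tyre, with readings steady. That split is rough because it relies on noisy side-force readings.

**Surroundings:** the spanner, cutters and weight showed no change in the pictures.

**What did not go as expected:**
- **Arm deviation:** moving over the tube at about 0.455 m height, the tool dropped 20 mm and tilted about 2°. I don't know the cause, and I didn't read the joint torques at that moment. I kept lower there afterwards.
- **First touch-down:** the leftover tilt seemed to leave the foot about 1 mm off the bench. I nudged the tube sideways a few millimetres, which may have dragged the tyre slightly, and briefly loosened the grip to settle both contacts.
- **Side load:** about 3.4 N of sideways load between tool and wheel remains.

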